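# Advance the sample carriers in the sorting tray

### The job

In the square sorting tray, slide the finished carrier (round grip) into the empty bay and press it fully home, flush against the steel stop plate ahead of it; then slide the waiting carrier (bar grip) into the bay this has freed and press it home against its stop plate in the same way. Press each one along its direction of travel with about 12 N for half a second, but gently: never more than 25 N between a carrier and the tray or its stops, bearing down included. Slide the carriers on the tray floor without lifting them, leave the third carrier (square grip) where it is, do not disturb the things standing around, and let go at the end.

Things in the scene. Friction and masses are not known exactly. Their poses are not given: they have to be found in the camera images.
- tray: grey plastic tray fixed to the bench, 179 x 179 mm, four open bays (2 x 2, no dividers). Origin: on the bench under the point where the four bays meet; x, y along the sides. Floor top z = 6 mm; rim top z = 18 mm, 8 mm thick, inner faces at x, y = +71 mm and -92 mm. Inside the -x and -y rims stand rigid steel stop plates, top z = 22 mm: see empty_bay
- empty_bay (a point): floor centre of the bay at tray -x, -y, 35.5 mm from both middle lines, always the empty one. The two steel stop plates along tray -x and -y were clamped by hand: their inner faces stand somewhere from 74 to 84 mm from the tray's middle lines, not reported, to be found by feel. A carrier's centre is 33 mm from its face, so home lies 41 to 51 mm from the middle line
- far_bay (a point): floor centre of the bay at tray +x, +y, where the bar carrier always starts; round and square start in the two others, either way round, all 35 to 36 mm from the middle lines. Round from tray +x, -y goes along tray -x to the x plate, then bar along -y to the y plate; round from -x, +y goes along -y to the y plate, then bar along -x to the x plate
- pin_x_near (a joint): weak sprung brass sensing pin (under 0.5 N) in the stop plate at tray -x, on the empty bay (tray y = -36 mm); value 0 when free, standing 3 mm out of the plate; about 0.003 m when a carrier is flush with the plate; counts as home above 0.0015
- pin_x_far (a joint): weak sprung brass sensing pin (under 0.5 N) in the stop plate at tray -x, on the next bay (tray y = +36 mm); value 0 when free, standing 3 mm out of the plate; about 0.003 m when a carrier is flush with the plate; counts as home above 0.0015
- pin_y_near (a joint): weak sprung brass sensing pin (under 0.5 N) in the stop plate at tray -y, on the empty bay (tray x = -36 mm); value 0 when free, standing 3 mm out of the plate; about 0.003 m when a carrier is flush with the plate; counts as home above 0.0015
- pin_y_far (a joint): weak sprung brass sensing pin (under 0.5 N) in the stop plate at tray -y, on the next bay (tray x = +36 mm); value 0 when free, standing 3 mm out of the plate; about 0.003 m when a carrier is flush with the plate; counts as home above 0.0015
- round_carrier: the finished carrier: satin aluminium block, 66 x 66 x 24 mm, four capped tube bores near its corners, about 0.35 kg (give or take a third), loose on the tray floor; black grip in the middle of its top, 24 to 56 mm above its underside: a round knob 30 mm across. Origin: centre of the block's underside; sides parallel to the tray's
- bar_carrier: the waiting carrier: satin aluminium block, 66 x 66 x 24 mm, four capped tube bores near its corners, about 0.35 kg (give or take a third), loose on the tray floor; black grip in the middle of its top, 24 to 56 mm above its underside: a bar 46 mm long along the carrier's x and 14 mm wide along its y. Origin: centre of the block's underside; its x and y are those of the tray at the start
- square_carrier: the third carrier, to be left alone: satin aluminium block, 66 x 66 x 24 mm, four capped tube bores near its corners, about 0.35 kg (give or take a third), loose on the tray floor; black grip in the middle of its top, 24 to 56 mm above its underside: a square post 22 x 22 mm. Origin: centre of the block's underside; sides parallel to the tray's
- reagent_bottle: amber glass bottle with a black cap, 60 mm across, 130 mm tall, standing to the left of the tray, a bystander. Origin: centre of its underside
- beaker: open glass beaker, 68 mm across, 85 mm tall, standing to the right, a bystander. Origin: centre of its underside
- tip_rack: grey box of pipette tips, 120 x 85 x 50 mm, standing to the right, a bystander. Origin: centre of its underside
Mind the look-alikes: they are no part of the job. What is shaped like the round_carrier but orange or red is not meant.

How it is judged (in metres and radians):
On the way, in this order (a step that is already met when the one before it is completed fails the run):
1. the round-grip carrier is in the bay that was empty, pressed home: pin of its stop plate in by over 1.5 mm, over 8 N between carrier and tray with stops (weight included) (contact force between round_carrier and tray above 8 N and ((value of joint pin_x_near above 0.0015 m and x of round_carrier in the frame of tray between -0.054 and -0.038 m and y of round_carrier in the frame of tray between -0.054 and -0.026 m and x of square_carrier in the frame of tray below -0.02 m and y of square_carrier in the frame of tray above 0.02 m) or (value of joint pin_y_near above 0.0015 m and y of round_carrier in the frame of tray between -0.054 and -0.038 m and x of round_carrier in the frame of tray between -0.054 and -0.026 m and y of square_carrier in the frame of tray below -0.02 m and x of square_carrier in the frame of tray above 0.02 m))), for 0.2 s.
2. the bar-grip carrier stands in the bay so freed and is pressed home against its stop plate in the same way (contact force between bar_carrier and tray above 8 N and ((value of joint each of pin_x_near, pin_y_far above 0.0015 m and x of round_carrier in the frame of tray between -0.054 and -0.038 m and y of round_carrier in the frame of tray between -0.054 and -0.026 m and x of square_carrier in the frame of tray below -0.02 m and y of square_carrier in the frame of tray above 0.02 m and y of bar_carrier in the frame of tray between -0.054 and -0.038 m and x of bar_carrier in the frame of tray between 0.015 and 0.042 m) or (value of joint each of pin_y_near, pin_x_far above 0.0015 m and y of round_carrier in the frame of tray between -0.054 and -0.038 m and x of round_carrier in the frame of tray between -0.054 and -0.026 m and y of square_carrier in the frame of tray below -0.02 m and x of square_carrier in the frame of tray above 0.02 m and x of bar_carrier in the frame of tray between -0.054 and -0.038 m and y of bar_carrier in the frame of tray between 0.015 and 0.042 m))), for 0.2 s.
At the end, for the whole second after the job is handed in: The round-grip carrier is in the -x, -y bay and the bar-grip carrier in the bay the round one came from, each flush with the stop plate in its direction of travel (its pin still in by over 1.5 mm); the square-grip carrier is still in its own bay; all three lie flat on the tray floor, at rest (((value of joint each of pin_x_near, pin_y_far above 0.0015 m and x of round_carrier in the frame of tray between -0.054 and -0.038 m and y of round_carrier in the frame of tray between -0.054 and -0.026 m and x of square_carrier in the frame of tray below -0.02 m and y of square_carrier in the frame of tray above 0.02 m and y of bar_carrier in the frame of tray between -0.054 and -0.038 m and x of bar_carrier in the frame of tray between 0.015 and 0.042 m) or (value of joint each of pin_y_near, pin_x_far above 0.0015 m and y of round_carrier in the frame of tray between -0.054 and -0.038 m and x of round_carrier in the frame of tray between -0.054 and -0.026 m and y of square_carrier in the frame of tray below -0.02 m and x of square_carrier in the frame of tray above 0.02 m and x of bar_carrier in the frame of tray between -0.054 and -0.038 m and y of bar_carrier in the frame of tray between 0.015 and 0.042 m)) and z of each of round_carrier, square_carrier, bar_carrier in the frame of tray below 0.0085 m and angle between each of round_carrier, square_carrier, bar_carrier's own z axis and vertical below 0.05 rad and linear speed of each of round_carrier, square_carrier, bar_carrier below 0.02 m/s); the robot touches nothing.
It fails at once if a carrier is pressed against the tray or its stops with more than 25 N (contact force between any of round_carrier, square_carrier, bar_carrier and tray above 25 N).
It fails at once if a carrier is lifted more than 6 mm off the tray floor, or tipped by more than 0.15 rad (z of any of round_carrier, square_carrier, bar_carrier in the frame of tray above 0.012 m or angle between any of round_carrier, square_carrier, bar_carrier's own z axis and vertical above 0.15 rad).
It fails at once if the square-grip carrier is shifted by more than 8 mm (distance of square_carrier from where it was at the start of the episode above 0.008 m).
It fails at once if the bottle, the beaker or the tip rack is moved by more than 20 mm (distance of any of reagent_bottle, beaker, tip_rack from where it was at the start of the episode above 0.02 m).
It also fails if it takes over 67 s, if anything falls off the work surface, if the arm or the gripper's body presses on something with over 40 N, if the wrist force passes 120 N, or if a joint passes its speed limit or range.

### The arm

A 6-joint arm with a two-finger parallel gripper is mounted at the origin on the work surface. World frame = base frame: x ahead of the robot, y to its left, z up, the work surface at z = 0. Lengths are in m, angles in degrees, forces in N, time in s.
With the tool pointing down it reaches from about 0.3 to 0.75 m from the base axis. Payload 8.5 kg.
Tool frame: the origin (TCP) lies at the very end of the fingers, on their centre line; the grasp point (between the pads) lies 19 mm behind it; z points along the fingers, y is the line along which they close (so a half turn about z gives the same grasp; the last joint's range is limited). The gripper opens to 85 mm and grips with 20 to 120 N. Pads are 22 mm wide; open, the fingers measure 114 mm over their backs; the gripper's body (76 mm by 85 mm) begins 54 mm behind the grasp point. The pads swing forward as they close: fully open they stand 13 mm farther back than shut.
Start: joints at [61.404, 21.807, 74.336, -0, 83.858, -12.336], TCP at [0.154, 0.528, 0.231] pointing down, gripper open.
Joint ranges: [-178.18, 178.18], [-50.72, 133.34], [12.68, 142.11], [-81.47, 261.47], [9.98, 163.14], [-165.26, 165.26]. Speed limits (degrees/s): [136.94, 136.94, 180, 180, 180, 180].

### API

Orientations are given as a 3x3 rotation matrix whose columns are the frame's x, y, z axes.
In Python, from rig import observe, cams, ticket gives the robot as it stands.
- The arm moves only by the tool move_arm, never from a script. Its arguments are lists of equal length, an entry for each row: "jaw": the finger opening in cm, from 0 to 8.54; "dp": the shift along the tool's x, y, z in cm, a list of three; "turn": the turn, a rotation vector about the tool's x, y, z in rad, a list of three. In form: {"jaw": [jaw, ...], "dp": [[tx, ty, tz], ...], "turn": [[wx, wy, wz], ...]}. A call has 1 to 12 rows; each row shifts and turns the commanded pose from where the row before left it, along the tool's axes as they then stand; what a row does not reach is not made up. A row lasts 1/12 s, in which the tool goes at most 41.7 mm and 7.16 degrees, less where a joint would pass 70% of its speed; a pose out of reach is approached as far as the arm can. A call is refused whole if a number of a shift passes 4.17 or a number of a turn 0.125, either way. A call with a gripper value outside its range is refused whole. The fingers move at their own pace and stop on an object; "force" is the grip in N (left out, the last holds). Time passes only in rows, so rows that do not move let the fingers close. It gives the time, the measured TCP pose, the force, the opening and the grip force at its end, in the units of the state.
- observe(): the state, without advancing time (a new reading comes with each control period).
- cams.get_image(name): name is "side" or "top" or "wrist"; returns (picture, depth): 400x640x3 uint8, red, green, blue; 400x640 float32, m along the optical axis (not along the pixel's ray), 0 where there is no reading.
- cams.calibration(name): a dict with "vertical_fov" (degrees; the focal length in pixels is half the picture's height over the tangent of half this angle, whatever the lens; pixels are square), "cx", "cy" (the principal point, pixels), "view" (4x4, takes a point from world to camera coordinates); the wrist camera has in their place "tool_from_camera" (4x4, takes a point from camera to tool coordinates, whose origin is the TCP and whose axes are the flange's). Camera axes: x right, y up, looking along -z (the intrinsics and any distortion apply to the point x, -y, -z); pixel columns grow to the right and rows downward; lengths in m; the calibration is good to about 2 mm. The wrist camera is an equidistant fisheye: a pixel r from the principal point sees the ray r / f radians off the axis. A picture is of the moment at which its call begins: read the wrist's pose just before it. calibration takes no time and is no camera call.
- ticket.close_job(): hands the job in; it is judged then, once.
Trained networks look in the newest picture that a camera, given by its name, has taken for a name from the list of things; names that differ only in an ending like _2 or _b are one class to them, and where a whole thing is asked for, a point or a joint stands for the part that bears it (a point fixed in the world has none). Each returns a list of dicts, best first, with "p" (0 to 1); they miss things now and then, are a little off and sometimes report something else, mostly with a low value. They report only what shows in the picture. A call takes as long as a camera call. They do not tell look-alikes from the thing itself.
- cams.spot_in(camera, query): "box" ([centre column, centre row, width, height] as shares, 0 to 1, of the picture: columns of its width, rows of its height, round what is visible of it).
- cams.outline_of(camera, query): "mask" (400x640 bool, what is visible of it) and "box" ([centre column, centre row, width, height] as shares, 0 to 1, of the picture: columns of its width, rows of its height, round what is visible of it).
- cams.mark_of(camera, query): "location" ([column, row] as shares, 0 to 1, of the picture: columns of its width, rows of its height: a listed point, or the origin of a listed thing).
The state is a dict: "time_s": time; "q": joint angles; "qvel": joint speeds; "joint_efforts": joint torques, N m; "position": TCP position; "tool_rot": TCP orientation; "ft_force": force on the tool from outside, world axes, zero at the start; "wrist_torque": the same for the moment, N m; "grip_width": finger opening in m; "gripper_force": force on a finger pad.
Only numpy, scipy, OpenCV 4.12 (cv2) and the standard library are available. Lean on these libraries where they do the work, as an engineer would, in place of code of your own. Each camera call takes 0.05 s, during which the arm holds its last target. There are 200 camera calls.

## Working session

There is one attempt and no reset: what is moved stays moved. The work goes in short steps, Python scripts to look and compute and a tool call to move; the robot and the scene stay as the last step left them, time stands still between calls to the robot, and variables do not carry over. Pictures are saved under pics/ and viewed, at most 10 in all, crops included, and the job is handed in when it is done.

Besides the shell and the picture viewer there is one more tool, called as a command line: name --argument value ..., lists and objects as JSON in quotes. move_arm: Moves the arm, as the interface text tells. Its arguments: {"type":"object","properties":{"jaw":{"type":"array","items":{"type":"number"}},"dp":{"type":"array","items":{"type":"array","items":{"type":"number"}}},"turn":{"type":"array","items":{"type":"array","items":{"type":"number"}}},"force":{"type":"number"}},"required":["jaw","dp","turn"]}

```bash
mkdir -p pics; cat > h.py <<'E'
import numpy as np, cv2
from rig import observe, cams, ticket
def f(c): return 200/np.tan(np.radians(c["vertical_fov"])/2)
def pt(name,u,v,d):
    c=cams.calibration(name); F=f(c)
    p=np.array([(u-c["cx"])/F*d,-(v-c["cy"])/F*d,-d,1])
    return (np.linalg.inv(np.array(c["view"]))@p)[:3]
def onz(name,u,v,z):
    a=pt(name,u,v,0.0); b=pt(name,u,v,1.0); return a+(b-a)*(z-a[2])/(b[2]-a[2])
E
python3 - <<'E'
from h import *
o=observe(); print(o)
for n in ["top","side"]:
    im,d=cams.get_image(n); cv2.imwrite(f"pics/{n}0.png",im[:,:,::-1]); np.save(n+"d.npy",d)
    c=cams.calibration(n); print({k:(v if k!='view' else np.round(v,3).tolist()) for k,v in c.items()})
    for q in ["round_carrier","bar_carrier","square_carrier","tray","empty_bay","far_bay"]:
        try:
            r=cams.mark_of(n,q)[:3]
            for x in r:
                u,v=x["location"][0]*640,x["location"][1]*400
                print(n,q,round(x["p"],2),round(u),round(v),np.round(onz(n,u,v,0.0 if q=="tray" else 0.006),3))
        except Exception as e: print(q,e)
print({k:np.round(v,3).tolist() if k!='camera_model' else v for k,v in cams.calibration("wrist").items()})
E
```

```text
{'time_s': 0.0, 'q': array([ 6.14040409e+01,  2.18427017e+01,  7.43866696e+01, -8.81049617e-04,
        8.38577514e+01, -1.23351663e+01]), 'qvel': array([-0.04054792, -0.0549282 ,  0.04605211,  0.06345123, -0.06751586,
        0.11887889]), 'joint_efforts': array([ 4.98314512e-05, -4.48460054e+01, -2.31274080e+01, -2.09006616e-04,
        4.83904121e-03,  3.35159211e-05]), 'position': array([0.15385789, 0.52772685, 0.23068446]), 'tool_rot': array([[-9.59997479e-01,  2.80007731e-01, -7.14370009e-04],
       [ 2.80008471e-01,  9.59996591e-01, -1.34241032e-03],
       [ 3.09907506e-04, -1.48874017e-03, -9.99998844e-01]]), 'ft_force': array([ 0.09613792, -0.4702817 , -0.60668247]), 'wrist_torque': array([ 0.013829  ,  0.01470287, -0.00403413]), 'gripper_force': 0.0, 'grip_width': 0.08539971036716183}
{'vertical_fov': 56.482728330646594, 'cx': 320.79228080266984, 'cy': 201.94664786284773, 'view': [[0.027, -1.0, -0.015, -0.013], [0.998, 0.026, 0.058, -0.518], [-0.058, -0.017, 0.998, -1.167], [0.0, 0.0, 0.0, 1.0]]}
top round_carrier 0.97 267 204 [0.509 0.174 0.006]
top round_carrier 0.74 26
[... 432 characters left out ...]
, -0.005, -0.518], [0.08, 0.585, 0.807, -0.081], [-0.101, -0.801, 0.591, -1.609], [0.0, 0.0, 0.0, 1.0]]}
side round_carrier 0.78 269 204 [0.373 0.06  0.006]
side round_carrier 0.77 303 183 [0.496 0.168 0.006]
side round_carrier 0.67 348 180 [0.653 0.163 0.006]
side bar_carrier 0.53 341 201 [0.608 0.047 0.006]
side square_carrier 0.88 347 211 [ 0.62  -0.01   0.006]
side square_carrier 0.54 319 205 [0.535 0.034 0.006]
side empty_bay 0.93 323 219 [ 0.536 -0.039  0.006]
side far_bay 0.55 337 204 [0.595 0.032 0.006]
{'vertical_fov': 65.706, 'cx': 322.231, 'cy': 199.2, 'tool_from_camera': [[0.0, 0.945, 0.327, 0.086], [1.0, -0.0, -0.001, 0.0], [-0.001, 0.327, -0.945, -0.143], [0.0, 0.0, 0.0, 1.0]]}
```

```bash
python3 - <<'E'
from h import *
a=cv2.imread("pics/top0.png")[120:270,240:400]; b=cv2.imread("pics/side0.png")[140:260,230:390]
a=cv2.resize(a,(640,600),interpolation=cv2.INTER_CUBIC); b=cv2.resize(b,(640,480),interpolation=cv2.INTER_CUBIC)
cv2.imwrite("pics/topc.png",a); cv2.imwrite("pics/sidec.png",b)
E
```

```text
(no output)
```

View pics/topc.png

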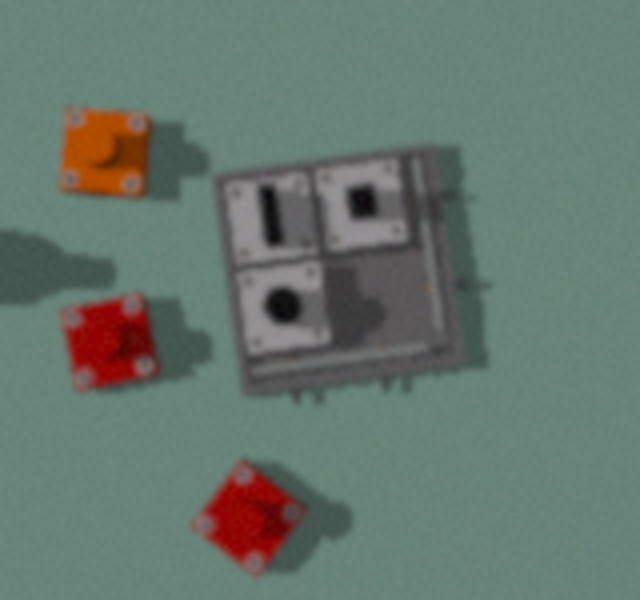

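View pics/sidec.png

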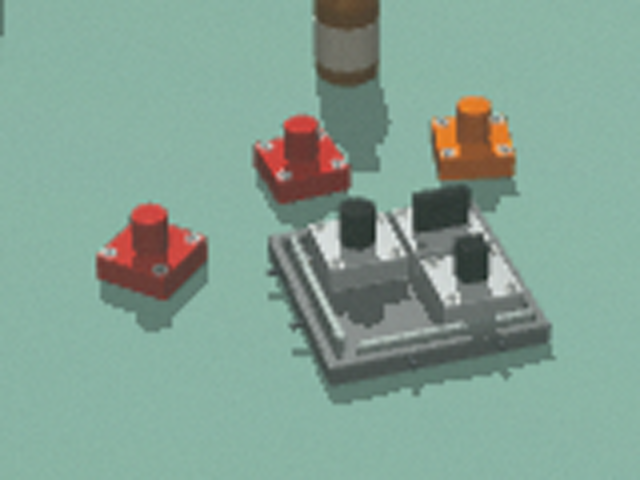

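The tray's +x points up in the top view (about 9° yaw). The bar is at -x/+y-up-left, px (308,172), the square at px (330,170), and the round (black knob, silver) at px (311,196). The round look-alikes are red at px (268,205) and (302,249) and orange at px (266,158). I choose the silver one with the black round knob. It travels tray -y, then the bar travels -x.

move_arm --jaw '[8.5, 8.5, 8.5, 8.5, 8.5, 8.5, 8.5, 8.5, 8.5, 8.5]' --dp '[[-3.16, -2.34, 0], [-3.16, -2.34, 0], [-3.16, -2.34, 0], [-3.16, -2.34, 0], [-3.16, -2.34, 0], [-3.16, -2.34, 0], [-3.16, -2.34, 0], [-3.16, -2.34, 0], [-3.16, -2.34, 0], [-3.16, -2.34, 0]]' --turn '[[0, 0, 0], [0, 0, 0], [0, 0, 0], [0, 0, 0], [0, 0, 0], [0, 0, 0], [0, 0, 0], [0, 0, 0], [0, 0, 0], [0, 0, 0]]'

```text
time_s: 1.53
position: [0.3927, 0.2131, 0.2316]
tool_rot: [[-0.96, 0.28, 0.001], [0.28, 0.96, 0.0], [-0.001, 0.0, -1.0]]
ft_force: [1.0, 0.9, -0.4]
grip_width: 0.0851
gripper_force: 0.0
```

move_arm --jaw '[8.5, 8.5, 8.5, 8.5, 8.5, 8.5, 8.5, 8.5, 8.5, 8.5, 8.5, 8.5]' --dp '[[-3.16, -2.34, 0.5], [-3.16, -2.34, 0.5], [-3.16, -2.34, 0.5], [-3.16, -2.34, 0.5], [-3.16, -2.34, 0.5], [-3.16, -2.34, 0.5], [0, 0, 0], [0, 0, 0], [0, 0, 0], [0, 0, 0], [0, 0, 0], [0, 0, 0]]' --turn '[[0, 0, 0], [0, 0, 0], [0, 0, 0], [0, 0, 0], [0, 0, 0], [0, 0, 0], [0, 0, -0.108], [0, 0, -0.108], [0, 0, -0.108], [0, 0, -0.108], [0, 0, 0], [0, 0, 0]]'

```text
time_s: 2.53
position: [0.5345, 0.027, 0.2013]
tool_rot: [[-0.99, -0.144, 0.0], [-0.144, 0.99, -0.0], [-0.0, -0.0, -1.0]]
ft_force: [-0.5, -0.3, -0.2]
grip_width: 0.085
gripper_force: 0.0
```

```bash
cat >> h.py <<'E'
def wray(u,v,o):
    c=cams.calibration("wrist"); F=f(c); x,y=u-c["cx"],v-c["cy"]; r=np.hypot(x,y)+1e-9; t=r/F
    T=np.array(c["tool_from_camera"]); d=T[:3,:3]@np.array([np.sin(t)*x/r,-np.sin(t)*y/r,-np.cos(t)])
    R=np.array(o["tool_rot"]); return np.array(o["position"])+R@T[:3,3], R@d, d
def wonz(u,v,z,o):
    p,d,_=wray(u,v,o); return p+d*(z-p[2])/d[2]
def wdepth(u,v,dep,o):
    c=cams.calibration("wrist"); p,d,dt=wray(u,v,o); T=np.array(c["tool_from_camera"])
    k=-(T[:3,:3].T@dt)[2]; return p+d*dep/k
E
python3 - <<'E'
from h import *
o=observe(); im,d=cams.get_image("wrist"); cv2.imwrite("pics/w1.png",im[:,:,::-1]); np.save("w1d.npy",d)
np.savez("w1o.npz",position=o["position"],tool_rot=o["tool_rot"])
print(o["time_s"],o["position"],o["tool_rot"],o["q"],o["ft_force"])
for q in ["round_carrier","bar_carrier","square_carrier","empty_bay","far_bay","tray"]:
    for x in cams.mark_of("wrist",q)[:3]:
        u,v=x["location"][0]*640,x["location"][1]*400
        print(q,round(x["p"],2),round(u),round(v),np.round(wonz(u,v,0 if q=="tray" else .006,o),4))
E
```

```text
2.5333 [0.53454045 0.02697899 0.20133737] [[-9.89507731e-01 -1.44479929e-01  3.26466817e-05]
 [-1.44479929e-01  9.89507731e-01 -1.38663804e-05]
 [-3.03007303e-05 -1.84376809e-05 -9.99999999e-01]] [-9.79218088e+00  2.17038620e+01  7.96926361e+01 -4.74133698e-04
  7.86015235e+01 -1.08099251e+02] [-0.47960489 -0.26844765 -0.15580948]
round_carrier 0.67 443 167 [0.5055 0.1673 0.006 ]
round_carrier 0.64 324 169 [0.5296 0.0289 0.006 ]
round_carrier 0.59 370 26 [0.3635 0.0554 0.006 ]
bar_carrier 0.67 534 224 [0.5596 0.3378 0.006 ]
bar_carrier 0.61 326 226 [0.5988 0.0424 0.006 ]
square_carrier 0.95 269 232 [ 0.6169 -0.0248  0.006 ]
empty_bay 0.75 265 174 [ 0.5451 -0.0363  0.006 ]
tray 0.66 296 203 [0.577  0.0028 0.    ]
```

View pics/w1.png

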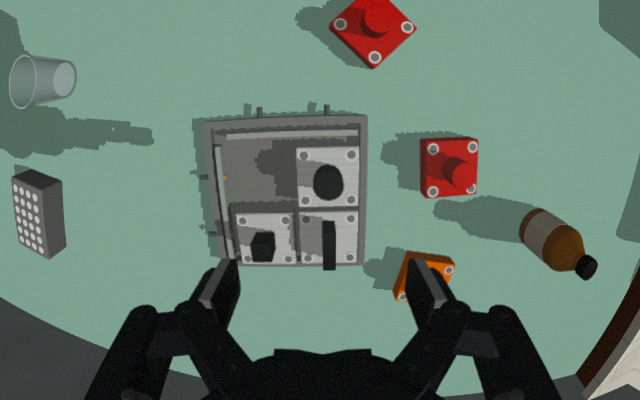

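The wrist view shows the silver round carrier with its black knob at (328,182), the bar at (329,245), the square at (263,246) and the empty bay at (262,170). The orange and red look-alikes are outside the tray. Next I measure knob tops and rim edges.

```bash
python3 - <<'E'
from h import *
o=np.load("w1o.npz"); d=np.load("w1d.npy"); im=cv2.imread("pics/w1.png")
P=np.full((400,640,3),np.nan)
for v in range(100,280):
    for u in range(190,385):
        if d[v,u]>0: P[v,u]=wdepth(u,v,d[v,u],o)
np.save("P.npy",P); z=P[...,2]
for nm,(u0,u1,v0,v1) in dict(round=(305,352,155,208),square=(242,284,226,270),bar=(316,345,212,275)).items():
    s=P[v0:v1,u0:u1].reshape(-1,3); ok=(s[:,2]>.052)&(s[:,2]<.072); t=s[ok]
    print(nm,len(t),"topz",np.round(np.median(t[:,2]),4),"ext",np.round(t.min(0),4),np.round(t.max(0),4), np.round((np.percentile(t[:,:2],2,axis=0)+np.percentile(t[:,:2],98,axis=0))/2,4), cv2.minAreaRect((t[:,:2]*1000).astype(np.float32)))
# block tops z~.03 : min-area rects, and rim
for nm,(u0,u1,v0,v1) in dict(round=(293,362,145,212),).items():
    s=P[v0:v1,u0:u1].reshape(-1,3); t=s[(s[:,2]>.026)&(s[:,2]<.034)]
    print(nm,"blk z",np.round(np.median(t[:,2]),4), cv2.minAreaRect((t[:,:2]*1000).astype(np.float32)))
s=P.reshape(-1,3); t=s[(s[:,2]>.012)&(s[:,2]<.026)]; print("tray",cv2.minAreaRect((t[:,:2]*1000).astype(np.float32)),np.median(t[:,2]))
s=P[150:190,240:255].reshape(-1,3); print("floor",np.nanmedian(s[:,2]))
for c in [(204.5,119),(367,115),(363,265)]: print(c,np.round(wonz(*c,.018,o),4))
E
```

```text
Traceback (most recent call last):
  File "h.py", line 17, in wdepth
    c=cams.calibration("wrist"); p,d,dt=wray(u,v,o); T=np.array(c["tool_from_camera"])
ValueError: time passes only in moves, steps and waits
```

```bash
cat >> h.py <<'E'
_C={}
class _K:
    def __getattr__(s,n): return getattr(_cams,n)
    def calibration(s,n):
        if n not in _C: _C[n]=_cams.calibration(n)
        return _C[n]
_cams=cams; cams=_K()
E
cat > m.py <<'E'
from h import *
def meas(o,d,boxes,win):
    o={k:np.array(o[k]) for k in("position","tool_rot")}
    P=np.full((400,640,3),np.nan); u0,u1,v0,v1=win
    for v in range(v0,v1):
        for u in range(u0,u1):
            if d[v,u]>0: P[v,u]=wdepth(u,v,d[v,u],o)
    for nm,(u0,u1,v0,v1) in boxes.items():
        s=P[v0:v1,u0:u1].reshape(-1,3); t=s[(s[:,2]>.052)&(s[:,2]<.072)]
        r=cv2.minAreaRect((t[:,:2]*1000).astype(np.float32))
        print(nm,len(t),"topz",np.round(np.median(t[:,2]),4),"mid",np.round((np.percentile(t[:,:2],1,axis=0)+np.percentile(t[:,:2],99,axis=0))/2,4),np.round(r[0],1),np.round(r[1],1),round(r[2],2))
        s=P[v0-12:v1+12,u0-12:u1+12].reshape(-1,3); t=s[(s[:,2]>.026)&(s[:,2]<.034)]; print("  blk z",np.round(np.median(t[:,2]),4))
    return P
E
python3 - <<'E'
from m import *
o=np.load("w1o.npz"); d=np.load("w1d.npy")
P=meas(o,d,dict(round=(305,352,155,208),square=(242,284,226,270),bar=(316,345,212,275)),(190,385,100,280))
s=P.reshape(-1,3); t=s[(s[:,2]>.012)&(s[:,2]<.025)]; print("tray",cv2.minAreaRect((t[:,:2]*1000).astype(np.float32)),np.median(t[:,2]))
print("floor",np.nanmedian(P[150:190,240:255,2]))
for c in [(204.5,119),(367,115),(363,265)]: print(c,np.round(wonz(*c,.018,o),4))
E
```

```text
round 774 topz 0.062 mid [0.532  0.0331] [532.3  33.4] [29.7 28.9] 9.74
  blk z 0.0302
square 460 topz 0.0618 mid [ 0.6144 -0.0257] [615.2 -25.7] [23.7 22.3] 8.19
  blk z 0.0301
bar 550 topz 0.062 mid [0.6019 0.0449] [602.2  45.1] [46.5 12.8] 8.87
  blk z 0.0302
tray ((560.9486083984375, -14.470252990722656), (191.19943237304688, 191.86766052246094), 9.259085655212402) 0.018292398248709207
floor 0.005887606519781097
(204.5, 119) [ 0.4884 -0.1088  0.018 ]
(367, 115) [0.4624 0.065  0.018 ]
(363, 265) [0.6393 0.0942 0.018 ]
```

move_arm --jaw '[8.5, 8.5, 8.5, 8.5, 8.5, 8.5]' --dp '[[0.14, 0.66, 1.6], [0, 0, 2.2], [0, 0, 2.2], [0, 0, 2.1], [0, 0, 0], [0, 0, 0]]' --turn '[[0, 0, -0.016], [0, 0, 0], [0, 0, 0], [0, 0, 0], [0, 0, 0], [0, 0, 0]]'

```text
time_s: 3.38
position: [0.532, 0.0333, 0.1202]
tool_rot: [[-0.987, -0.163, -0.002], [-0.163, 0.987, 0.0], [0.001, 0.001, -1.0]]
ft_force: [0.7, -0.4, 0.4]
grip_width: 0.0849
gripper_force: 0.0
```

```bash
python3 - <<'E'
from m import *
o=observe(); im,d=cams.get_image("wrist"); cv2.imwrite("pics/w2.png",im[:,:,::-1]); np.save("w2d.npy",d)
np.savez("w2o.npz",position=o["position"],tool_rot=o["tool_rot"]); print(o["position"],o["tool_rot"][:2],o["ft_force"])
for x in cams.spot_in("wrist","round_carrier")[:3]: print(x)
E
```

```text
[0.53202632 0.03333284 0.1201798 ] [[-9.86607408e-01 -1.63105424e-01 -1.56291152e-03]
 [-1.63106029e-01  9.86608510e-01  2.67109606e-04]] [ 0.74608675 -0.44065113  0.42751138]
{'box': [0.6784, 0.7994, 0.1216, 0.1313], 'p': 0.95}
{'box': [0.5022, 0.4976, 0.1388, 0.2143], 'p': 0.92}
{'box': [0.739, 0.4831, 0.118, 0.1967], 'p': 0.85}
```

View pics/w2.png

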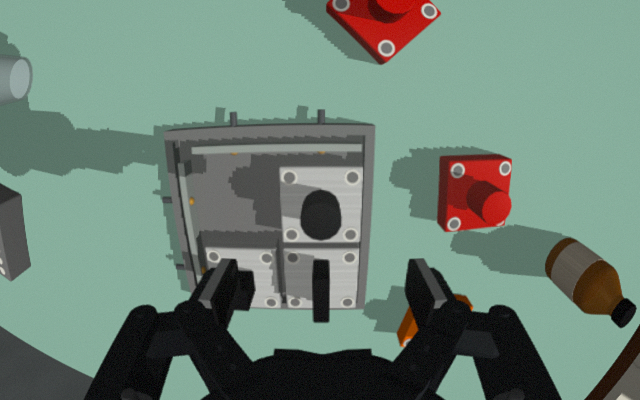

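The second view shows the black round knob at (321,214), centred between the fingers, with the bar at (321,290).

```bash
python3 - <<'E'
from m import *
o=np.load("w2o.npz"); d=np.load("w2d.npy")
P=meas(o,d,dict(round=(297,346,182,245),bar=(308,336,255,325)),(150,390,110,330))
im=cv2.imread("pics/w2.png")
# yaw from depth: block tops' rim outer right edge & plates (z~.022)
o={k:np.array(o[k]) for k in("position","tool_rot")}
for c in [(165,131),(375,124),(362,308)]: print(c,np.round(wonz(*c,.018,o),4))
for c in [(281,168),(362,168),(358,242),(284,242)]: print(c,np.round(wonz(*c,.030,o),4))
E
```

```text
round 1389 topz 0.062 mid [0.5321 0.033 ] [532.1  33.2] [30.1 28.3] 11.0
  blk z 0.0302
bar 888 topz 0.0619 mid [0.6022 0.0446] [602.7  44.7] [48.1 13.9] 9.83
  blk z 0.0301
(165, 131) [ 0.492  -0.1093  0.018 ]
(375, 124) [0.462  0.0653 0.018 ]
(362, 308) [0.639  0.0928 0.018 ]
(281, 168) [ 0.507  -0.0022  0.03  ]
(362, 168) [0.4968 0.0599 0.03  ]
(358, 242) [0.5599 0.0697 0.03  ]
(284, 242) [0.5701 0.008  0.03  ]
```

move_arm --jaw '[8.5, 8.5, 8.5, 8.5, 8.5, 3.5, 3.5, 3.5, 3.5, 3.5]' --dp '[[0, 0, 2.5], [0, 0, 2.5], [0, 0, 2.2], [0, 0, 1.5], [0, 0, 0], [0, 0, 0], [0, 0, 0], [0, 0, 0], [0, 0, 0], [0, 0, 0]]' --turn '[[0, 0, 0], [0, 0, 0], [0, 0, 0], [0, 0, 0], [0, 0, 0], [0, 0, 0], [0, 0, 0], [0, 0, 0], [0, 0, 0], [0, 0, 0]]' --force 30

```text
time_s: 4.32
position: [0.5325, 0.0333, 0.0341]
tool_rot: [[-0.987, -0.163, 0.001], [-0.163, 0.987, -0.0], [-0.001, -0.0, -1.0]]
ft_force: [0.2, 0.4, 0.7]
grip_width: 0.035
gripper_force: 0.0
```

move_arm --jaw '[3.0, 2.8, 2.6, 2.4, 2.4, 2.4]' --dp '[[0, 0, 0], [0, 0, 0], [0, 0, 0], [0, 0, 0], [0, 0, 0], [0, 0, 0]]' --turn '[[0, 0, 0], [0, 0, 0], [0, 0, 0], [0, 0, 0], [0, 0, 0], [0, 0, 0]]' --force 30

```text
time_s: 4.82
position: [0.5325, 0.0331, 0.034]
tool_rot: [[-0.987, -0.164, 0.001], [-0.164, 0.987, -0.0], [-0.001, -0.001, -1.0]]
ft_force: [-1.9, -1.0, 5.6]
grip_width: 0.0293
gripper_force: 29.3
```

move_arm --jaw '[2.4, 2.4, 2.4, 2.4]' --dp '[[0, 0, -0.03], [0, -0.2, 0], [0, -0.3, 0], [0, -0.5, 0]]' --turn '[[0, 0, 0], [0, 0, 0], [0, 0, 0], [0, 0, 0]]'

```text
time_s: 5.15
position: [0.5338, 0.0242, 0.0341]
tool_rot: [[-0.986, -0.164, 0.0], [-0.164, 0.986, 0.001], [-0.001, 0.001, -1.0]]
ft_force: [-1.0, 4.3, 4.7]
grip_width: 0.029
gripper_force: 30.1
```

move_arm --jaw '[2.4, 2.4, 2.4, 2.4, 2.4, 2.4, 2.4, 2.4, 2.4, 2.4]' --dp '[[0, -0.6, -0.02], [0, -0.7, 0], [0, -0.8, 0], [0, -0.8, 0], [0, -0.8, 0], [0, -0.8, 0], [0, -0.7, 0], [0, -0.5, 0], [0, -0.2, 0], [0, 0, 0]]' --turn '[[0, 0, 0], [0, 0, 0], [0, 0, 0], [0, 0, 0], [0, 0, 0], [0, 0, 0], [0, 0, 0], [0, 0, 0], [0, 0, 0], [0, 0, 0]]'

```text
time_s: 5.98
position: [0.5437, -0.0356, 0.034]
tool_rot: [[-0.987, -0.163, 0.0], [-0.163, 0.987, -0.0], [-0.0, -0.0, -1.0]]
ft_force: [-0.3, 0.1, 4.8]
grip_width: 0.0294
gripper_force: 29.9
```

move_arm --jaw '[2.4, 2.4, 2.4, 2.4, 2.4]' --dp '[[0, -0.15, 0], [0, -0.2, 0], [0, -0.15, 0], [0, -0.08, 0], [0, -0.05, 0]]' --turn '[[0, 0, 0], [0, 0, 0], [0, 0, 0], [0, 0, 0], [0, 0, 0]]'

```text
time_s: 6.4
position: [0.5445, -0.041, 0.034]
tool_rot: [[-0.987, -0.163, 0.0], [-0.163, 0.987, 0.001], [-0.0, 0.001, -1.0]]
ft_force: [-1.2, 5.4, 6.7]
grip_width: 0.029
gripper_force: 30.0
```

move_arm --jaw '[2.4, 2.4, 2.4]' --dp '[[0, -0.04, 0], [0, -0.04, 0], [0, -0.04, 0]]' --turn '[[0, 0, 0], [0, 0, 0], [0, 0, 0]]'

```text
time_s: 6.65
position: [0.5447, -0.0421, 0.0341]
tool_rot: [[-0.987, -0.163, 0.0], [-0.163, 0.987, 0.001], [-0.0, 0.001, -1.0]]
ft_force: [-1.4, 3.6, 5.1]
grip_width: 0.0291
gripper_force: 30.0
```

move_arm --jaw '[2.4, 2.4, 2.4, 2.4]' --dp '[[0, -0.04, -0.03], [0, -0.04, 0], [0, -0.04, 0], [0, -0.04, 0]]' --turn '[[0, 0, 0], [0, 0, 0], [0, 0, 0], [0, 0, 0]]'

```text
time_s: 6.98
position: [0.5448, -0.0438, 0.0341]
tool_rot: [[-0.987, -0.163, -0.0], [-0.163, 0.987, 0.0], [0.0, 0.0, -1.0]]
ft_force: [-0.6, 3.3, 2.7]
grip_width: 0.0292
gripper_force: 29.7
```

move_arm --jaw '[2.4, 2.4, 2.4, 2.4]' --dp '[[0, -0.04, 0], [0, -0.04, 0], [0, -0.04, 0], [0, -0.04, 0]]' --turn '[[0, 0, 0], [0, 0, 0], [0, 0, 0], [0, 0, 0]]'

```text
time_s: 7.32
position: [0.5452, -0.0454, 0.034]
tool_rot: [[-0.987, -0.163, -0.0], [-0.163, 0.987, -0.0], [0.0, 0.0, -1.0]]
ft_force: [-0.1, 3.2, 1.5]
grip_width: 0.0289
gripper_force: 29.7
```

move_arm --jaw '[2.4, 2.4, 2.4, 2.4]' --dp '[[0, -0.04, 0], [0, -0.04, 0], [0, -0.04, 0], [0, -0.04, 0]]' --turn '[[0, 0, 0], [0, 0, 0], [0, 0, 0], [0, 0, 0]]'

```text
time_s: 7.65
position: [0.5455, -0.047, 0.0341]
tool_rot: [[-0.987, -0.163, -0.0], [-0.163, 0.987, -0.0], [0.0, -0.0, -1.0]]
ft_force: [-0.2, 2.8, 1.1]
grip_width: 0.0292
gripper_force: 29.7
```

move_arm --jaw '[2.4, 2.4, 2.4]' --dp '[[0, -0.04, 0], [0, -0.04, 0], [0, -0.04, 0]]' --turn '[[0, 0, 0], [0, 0, 0], [0, 0, 0]]'

```text
time_s: 7.9
position: [0.5456, -0.0481, 0.0341]
tool_rot: [[-0.987, -0.163, -0.0], [-0.163, 0.987, 0.0], [0.0, 0.0, -1.0]]
ft_force: [-0.2, 1.8, 0.6]
grip_width: 0.0288
gripper_force: 29.6
```

move_arm --jaw '[2.4, 2.4, 2.4]' --dp '[[0, -0.04, 0], [0, -0.04, 0], [0, -0.04, 0]]' --turn '[[0, 0, 0], [0, 0, 0], [0, 0, 0]]'

```text
time_s: 8.15
position: [0.5458, -0.0493, 0.0341]
tool_rot: [[-0.987, -0.163, -0.0], [-0.163, 0.987, -0.0], [0.0, 0.0, -1.0]]
ft_force: [-0.9, 2.3, -0.2]
grip_width: 0.0292
gripper_force: 29.5
```

move_arm --jaw '[2.4, 2.4]' --dp '[[0, -0.04, 0], [0, -0.03, 0]]' --turn '[[0, 0, 0], [0, 0, 0]]'

```text
time_s: 8.32
position: [0.5459, -0.05, 0.0341]
tool_rot: [[-0.987, -0.163, -0.0], [-0.163, 0.987, -0.0], [0.0, -0.0, -1.0]]
ft_force: [-0.4, 1.8, -0.2]
grip_width: 0.0291
gripper_force: 29.6
```

move_arm --jaw '[2.4, 2.4]' --dp '[[0, -0.04, 0], [0, -0.03, 0]]' --turn '[[0, 0, 0], [0, 0, 0]]'

```text
time_s: 8.48
position: [0.546, -0.0505, 0.0341]
tool_rot: [[-0.987, -0.163, -0.0], [-0.163, 0.987, 0.0], [0.0, 0.0, -1.0]]
ft_force: [0.1, 4.1, 0.5]
grip_width: 0.029
gripper_force: 29.7
```

move_arm --jaw '[2.4, 2.4]' --dp '[[0, -0.03, 0], [0, -0.03, 0]]' --turn '[[0, 0, 0], [0, 0, 0]]'

```text
time_s: 8.65
position: [0.546, -0.0506, 0.0341]
tool_rot: [[-0.987, -0.163, -0.0], [-0.163, 0.987, 0.001], [0.0, 0.001, -1.0]]
ft_force: [-0.7, 7.4, 1.2]
grip_width: 0.029
gripper_force: 29.8
```

move_arm --jaw '[2.4, 2.4]' --dp '[[0, -0.03, 0], [0, -0.02, 0]]' --turn '[[0, 0, 0], [0, 0, 0]]'

```text
time_s: 8.82
position: [0.546, -0.0506, 0.0341]
tool_rot: [[-0.987, -0.163, -0.001], [-0.163, 0.987, 0.002], [0.0, 0.002, -1.0]]
ft_force: [-0.0, 9.8, 2.5]
grip_width: 0.0291
gripper_force: 29.9
```

move_arm --jaw '[2.4]' --dp '[[0, 0, 0]]' --turn '[[0, 0, 0]]'

```text
time_s: 8.9
position: [0.546, -0.0506, 0.0342]
tool_rot: [[-0.987, -0.163, -0.001], [-0.163, 0.987, 0.002], [0.0, 0.002, -1.0]]
ft_force: [-0.8, 8.8, 2.1]
grip_width: 0.0294
gripper_force: 29.9
```

move_arm --jaw '[2.4, 2.4, 2.4, 2.4]' --dp '[[0, -0.03, 0], [0, -0.01, 0], [0, 0, 0], [0, 0, 0]]' --turn '[[0, 0, 0], [0, 0, 0], [0, 0, 0], [0, 0, 0]]'

```text
time_s: 9.23
position: [0.546, -0.0506, 0.0342]
tool_rot: [[-0.987, -0.163, -0.001], [-0.163, 0.987, 0.002], [0.0, 0.003, -1.0]]
ft_force: [-0.4, 10.1, 1.7]
grip_width: 0.029
gripper_force: 30.0
```

move_arm --jaw '[2.4, 2.4, 2.4, 2.4]' --dp '[[0, 0, 0], [0, 0, 0], [0, 0, 0], [0, 0, 0]]' --turn '[[0, 0, 0], [0, 0, 0], [0, 0, 0], [0, 0, 0]]'

```text
time_s: 9.57
position: [0.546, -0.0506, 0.0342]
tool_rot: [[-0.987, -0.164, -0.001], [-0.164, 0.987, 0.002], [0.0, 0.003, -1.0]]
ft_force: [-0.1, 11.5, 3.7]
grip_width: 0.0291
gripper_force: 30.0
```

move_arm --jaw '[2.4, 2.4, 2.4, 2.4, 2.4, 2.4, 2.4]' --dp '[[0, -0.02, 0], [0, 0, 0], [0, 0, 0], [0, 0, 0], [0, 0, 0], [0, 0, 0], [0, 0, 0]]' --turn '[[0, 0, 0], [0, 0, 0], [0, 0, 0], [0, 0, 0], [0, 0, 0], [0, 0, 0], [0, 0, 0]]'

```text
time_s: 10.15
position: [0.546, -0.0507, 0.0342]
tool_rot: [[-0.987, -0.163, -0.001], [-0.163, 0.987, 0.003], [0.0, 0.003, -1.0]]
ft_force: [-0.9, 11.5, 2.5]
grip_width: 0.0292
gripper_force: 30.1
```

move_arm --jaw '[2.4, 2.4, 3.2, 3.6, 4.4, 5.2, 5.2, 5.2]' --dp '[[0, 0.07, 0], [0, 0.03, 0], [0, 0, 0], [0, 0, 0], [0, 0, 0], [0, 0, 0], [0, 0, 0], [0, 0, 0]]' --turn '[[0, 0, 0], [0, 0, 0], [0, 0, 0], [0, 0, 0], [0, 0, 0], [0, 0, 0], [0, 0, 0], [0, 0, 0]]'

```text
time_s: 10.82
position: [0.5463, -0.0515, 0.0341]
tool_rot: [[-0.987, -0.163, 0.0], [-0.163, 0.987, -0.0], [-0.0, -0.0, -1.0]]
ft_force: [-0.1, 0.4, -0.6]
grip_width: 0.0522
gripper_force: 0.0
```

move_arm --jaw '[5.2, 6, 8.5, 8.5, 8.5, 8.5, 8.5, 8.5, 8.5]' --dp '[[0, 0, -1.0], [0, 0, -2.5], [0, 0, -3.0], [0, 0, -3.1], [-1.78, 2.15, 0], [-1.78, 2.15, 0], [-1.78, 2.15, 0], [-1.78, 2.15, 0], [0, 0, 0]]' --turn '[[0, 0, 0], [0, 0, 0], [0, 0, 0], [0, 0, 0], [0, 0, 0], [0, 0, 0], [0, 0, 0], [0, 0, 0], [0, 0, 0]]'

```text
time_s: 11.57
position: [0.6039, 0.0488, 0.1309]
tool_rot: [[-0.986, -0.167, 0.002], [-0.167, 0.986, 0.001], [-0.002, 0.001, -1.0]]
ft_force: [-0.0, 0.3, -0.6]
grip_width: 0.0851
gripper_force: 0.0
```

```bash
python3 - <<'E'
from m import *
o=observe(); im,d=cams.get_image("wrist"); cv2.imwrite("pics/w3.png",im[:,:,::-1]); np.save("w3d.npy",d)
np.savez("w3o.npz",position=o["position"],tool_rot=o["tool_rot"]); print(o["position"],o["time_s"],o["q"])
E
```

```text
[0.60385581 0.04880587 0.13088568] 11.5667 [-6.58859709e+00  3.21193571e+01  7.40485301e+01  6.24959273e-02
  7.37309471e+01 -1.06207130e+02]
```

View pics/w3.png

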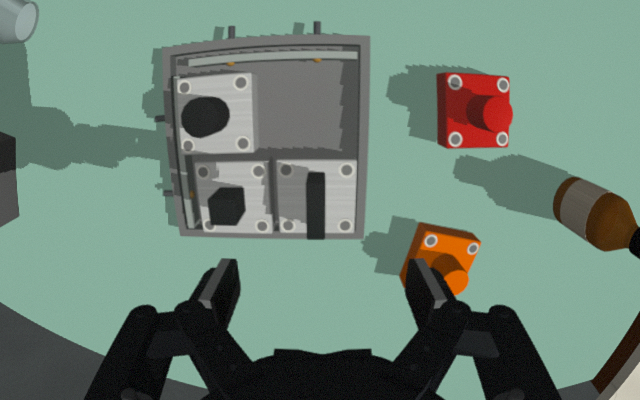

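The round carrier now stands flush with the y plate at (210,115), and the freed bay is empty. The bar is at (316,205).

move_arm --jaw '[8.5, 8.5, 8.5, 8.5, 8.5, 8.5, 8.5, 8.5, 8.5, 8.5, 8.5, 8.5]' --dp '[[0, 0, 0], [0, 0, 0], [0, 0, 0], [0, 0, 0], [0, 0, 0], [0, 0, 0], [0, 0, 0], [0, 0, 0], [0, 0, 0], [0, 0, 0], [0, 0, 0], [0, 0, 0]]' --turn '[[0, 0, 0.12], [0, 0, 0.12], [0, 0, 0.12], [0, 0, 0.12], [0, 0, 0.12], [0, 0, 0.12], [0, 0, 0.12], [0, 0, 0.12], [0, 0, 0.12], [0, 0, 0.12], [0, 0, 0.12], [0, 0, 0.12]]'

```text
time_s: 12.62
position: [0.602, 0.0442, 0.1307]
tool_rot: [[-0.284, 0.959, 0.0], [0.959, 0.284, -0.0], [-0.0, -0.0, -1.0]]
ft_force: [0.4, -0.6, 0.4]
grip_width: 0.0845
gripper_force: 0.0
```

move_arm --jaw '[8.5, 8.5, 8.5, 8.5]' --dp '[[0, 0, 0], [0, 0, 0], [0, 0, 0], [0, 0, 0]]' --turn '[[0, 0, 0.12], [0, 0, 0.011], [0, 0, 0], [0, 0, 0]]'

```text
time_s: 12.95
position: [0.6022, 0.0447, 0.1304]
tool_rot: [[-0.166, 0.986, 0.0], [0.986, 0.166, -0.0], [-0.0, 0.0, -1.0]]
ft_force: [0.2, -0.3, 0.3]
grip_width: 0.0852
gripper_force: 0.0
```

```bash
python3 - <<'E'
from m import *
o=np.load("w3o.npz"); d=np.load("w3d.npy")
meas(o,d,dict(round=(178,232,92,142),bar=(303,330,168,240)),(150,390,60,255))
o=observe(); im,d=cams.get_image("wrist"); cv2.imwrite("pics/w4.png",im[:,:,::-1]); np.save("w4d.npy",d)
np.savez("w4o.npz",position=o["position"],tool_rot=o["tool_rot"]); print(o["position"],o["tool_rot"][:2],o["q"])
for x in cams.spot_in("wrist","bar_carrier")[:2]: print(x)
E
```

```text
round 1319 topz 0.062 mid [ 0.546  -0.0505] [546.5 -50.9] [29.1 29.8] 4.16
  blk z 0.0303
bar 1120 topz 0.0619 mid [0.6021 0.0427] [602.4  43. ] [45.8 13.4] 8.73
  blk z 0.03
[0.60224354 0.04472491 0.1304195 ] [[-1.66099158e-01  9.86109048e-01  1.22806515e-04]
 [ 9.86109044e-01  1.66099174e-01 -1.35675466e-04]] [-6.96929772e+00  3.20130026e+01  7.43400113e+01 -7.15204166e-03
  7.36390587e+01 -1.65283768e+01]
{'box': [0.5074, 0.4894, 0.1261, 0.1983], 'p': 0.8}
```

View pics/w4.png

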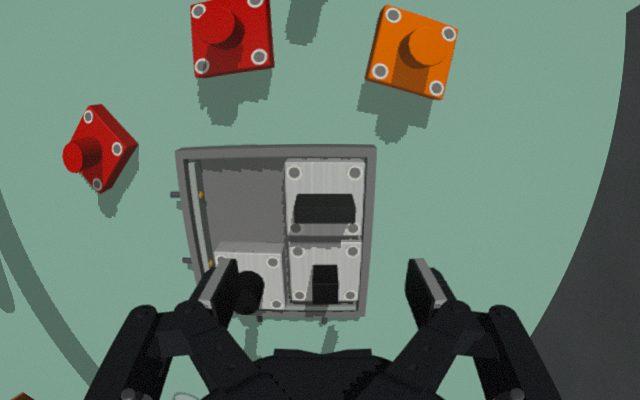

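The bar grip at (324,209) sits centred between the fingers, with its length along the closing line.

move_arm --jaw '[8.5, 8.5, 8.5, 8.5, 8.5, 5.2, 5.2, 5.2, 5.0, 4.6, 4.2, 4.0]' --dp '[[-0.05, 0, 2.6], [0, 0, 2.8], [0, 0, 2.6], [0, 0, 1.65], [0, 0, 0], [0, 0, 0], [0, 0, 0], [0, 0, 0], [0, 0, 0], [0, 0, 0], [0, 0, 0], [0, 0, 0]]' --turn '[[0, 0, 0], [0, 0, 0], [0, 0, 0], [0, 0, 0], [0, 0, 0], [0, 0, 0], [0, 0, 0], [0, 0, 0], [0, 0, 0], [0, 0, 0], [0, 0, 0], [0, 0, 0]]' --force 30

```text
time_s: 14.05
position: [0.6033, 0.0446, 0.0349]
tool_rot: [[-0.163, 0.987, 0.003], [0.987, 0.163, -0.0], [-0.001, 0.003, -1.0]]
ft_force: [-0.0, 0.4, 5.7]
grip_width: 0.0452
gripper_force: 31.5
```

move_arm --jaw '[4.0, 4.0, 4.0]' --dp '[[0, 0, 0], [0, 0, 0], [0, 0, 0]]' --turn '[[0, 0, 0], [0, 0, 0], [0, 0, 0]]'

```text
time_s: 14.3
position: [0.6033, 0.0446, 0.0349]
tool_rot: [[-0.163, 0.987, 0.003], [0.987, 0.163, -0.0], [-0.001, 0.003, -1.0]]
ft_force: [0.6, 0.7, 6.1]
grip_width: 0.0453
gripper_force: 31.5
```

move_arm --jaw '[4.0, 4.0, 4.0, 4.0]' --dp '[[0, 0, -0.06], [0, -0.2, 0], [0, -0.3, 0], [0, -0.5, 0]]' --turn '[[0, 0, 0], [0, 0, 0], [0, 0, 0], [0, 0, 0]]'

```text
time_s: 14.63
position: [0.5934, 0.0429, 0.0349]
tool_rot: [[-0.163, 0.987, 0.003], [0.987, 0.163, -0.0], [-0.001, 0.003, -1.0]]
ft_force: [4.7, 1.2, 4.9]
grip_width: 0.0454
gripper_force: 31.8
```

move_arm --jaw '[4.0, 4.0, 4.0, 4.0, 4.0, 4.0, 4.0, 4.0, 4.0, 4.0]' --dp '[[0, -0.6, 0], [0, -0.7, 0], [0, -0.8, 0], [0, -0.8, 0], [0, -0.8, 0], [0, -0.8, 0], [0, -0.7, 0], [0, -0.5, 0], [0, -0.2, 0], [0, 0, 0]]' --turn '[[0, 0, 0], [0, 0, 0], [0, 0, 0], [0, 0, 0], [0, 0, 0], [0, 0, 0], [0, 0, 0], [0, 0, 0], [0, 0, 0], [0, 0, 0]]'

```text
time_s: 15.47
position: [0.5341, 0.0332, 0.0349]
tool_rot: [[-0.163, 0.987, 0.001], [0.987, 0.163, -0.0], [-0.0, 0.001, -1.0]]
ft_force: [1.5, -0.8, 8.4]
grip_width: 0.0457
gripper_force: 32.0
```

move_arm --jaw '[4.0, 4.0, 4.0, 4.0, 4.0, 4.0]' --dp '[[0, 0, -0.06], [0, -0.15, 0], [0, -0.15, 0], [0, -0.1, 0], [0, -0.05, 0], [0, -0.04, 0]]' --turn '[[0, 0, 0], [0, 0, 0], [0, 0, 0], [0, 0, 0], [0, 0, 0], [0, 0, 0]]'

```text
time_s: 15.97
position: [0.5297, 0.0326, 0.0349]
tool_rot: [[-0.163, 0.987, 0.001], [0.987, 0.163, -0.0], [-0.0, 0.0, -1.0]]
ft_force: [2.5, 0.9, 3.3]
grip_width: 0.0451
gripper_force: 31.4
```

move_arm --jaw '[4.0, 4.0, 4.0]' --dp '[[0, -0.04, 0], [0, -0.04, 0], [0, -0.04, 0]]' --turn '[[0, 0, 0], [0, 0, 0], [0, 0, 0]]'

```text
time_s: 16.22
position: [0.5285, 0.0324, 0.0349]
tool_rot: [[-0.163, 0.987, 0.0], [0.987, 0.163, -0.0], [-0.0, 0.0, -1.0]]
ft_force: [3.6, 0.9, 2.7]
grip_width: 0.0455
gripper_force: 31.5
```

move_arm --jaw '[4.0, 4.0, 4.0]' --dp '[[0, -0.04, 0], [0, -0.04, 0], [0, -0.04, 0]]' --turn '[[0, 0, 0], [0, 0, 0], [0, 0, 0]]'

```text
time_s: 16.47
position: [0.5273, 0.0322, 0.0349]
tool_rot: [[-0.163, 0.987, 0.0], [0.987, 0.163, -0.0], [-0.0, 0.0, -1.0]]
ft_force: [3.3, 1.4, 3.2]
grip_width: 0.0455
gripper_force: 31.5
```

move_arm --jaw '[4.0, 4.0, 4.0]' --dp '[[0, -0.04, 0], [0, -0.04, 0], [0, -0.04, 0]]' --turn '[[0, 0, 0], [0, 0, 0], [0, 0, 0]]'

```text
time_s: 16.72
position: [0.5261, 0.032, 0.0349]
tool_rot: [[-0.163, 0.987, 0.0], [0.987, 0.163, -0.0], [-0.0, 0.0, -1.0]]
ft_force: [4.5, 1.2, 4.7]
grip_width: 0.0457
gripper_force: 31.5
```

move_arm --jaw '[4.0, 4.0, 4.0]' --dp '[[0, -0.04, 0], [0, -0.04, 0], [0, -0.04, 0]]' --turn '[[0, 0, 0], [0, 0, 0], [0, 0, 0]]'

```text
time_s: 16.97
position: [0.5249, 0.0318, 0.0349]
tool_rot: [[-0.163, 0.987, 0.0], [0.987, 0.163, -0.0], [-0.0, 0.0, -1.0]]
ft_force: [4.3, 0.6, 5.7]
grip_width: 0.0453
gripper_force: 31.6
```

move_arm --jaw '[4.0, 4.0, 4.0]' --dp '[[0, -0.04, -0.05], [0, -0.04, 0], [0, -0.04, 0]]' --turn '[[0, 0, 0], [0, 0, 0], [0, 0, 0]]'

```text
time_s: 17.22
position: [0.5236, 0.0317, 0.035]
tool_rot: [[-0.163, 0.987, -0.0], [0.987, 0.163, 0.0], [0.0, -0.0, -1.0]]
ft_force: [6.2, 1.6, -0.8]
grip_width: 0.0453
gripper_force: 31.1
```

move_arm --jaw '[4.0, 4.0, 4.0]' --dp '[[0, -0.04, 0], [0, -0.03, 0], [0, -0.03, 0]]' --turn '[[0, 0, 0], [0, 0, 0], [0, 0, 0]]'

```text
time_s: 17.47
position: [0.5235, 0.0317, 0.0351]
tool_rot: [[-0.163, 0.987, 0.002], [0.987, 0.163, 0.0], [0.0, 0.002, -1.0]]
ft_force: [8.7, 2.5, -3.1]
grip_width: 0.0458
gripper_force: 31.1
```

move_arm --jaw '[4.0, 4.0]' --dp '[[0, -0.04, 0], [0, -0.03, 0]]' --turn '[[0, 0, 0], [0, 0, 0]]'

```text
time_s: 17.63
position: [0.5235, 0.0316, 0.0352]
tool_rot: [[-0.163, 0.987, 0.004], [0.987, 0.163, 0.001], [-0.0, 0.004, -1.0]]
ft_force: [11.2, 4.5, -5.4]
grip_width: 0.0458
gripper_force: 31.3
```

move_arm --jaw '[4.0, 4.0, 4.0]' --dp '[[0, 0, 0.05], [0, 0, 0], [0, 0, 0]]' --turn '[[0, 0, 0], [0, 0, 0], [0, 0, 0]]'

```text
time_s: 17.88
position: [0.5235, 0.0316, 0.035]
tool_rot: [[-0.163, 0.987, 0.004], [0.987, 0.163, 0.0], [-0.0, 0.004, -1.0]]
ft_force: [9.8, 4.4, -1.3]
grip_width: 0.0451
gripper_force: 31.7
```

move_arm --jaw '[4.0, 4.0, 4.0, 4.0, 4.0, 4.0, 4.0]' --dp '[[0, 0, 0.02], [0, 0, 0], [0, 0, 0], [0, 0, 0], [0, 0, 0], [0, 0, 0], [0, 0, 0]]' --turn '[[0, 0, 0], [0, 0, 0], [0, 0, 0], [0, 0, 0], [0, 0, 0], [0, 0, 0], [0, 0, 0]]'

```text
time_s: 18.47
position: [0.5235, 0.0316, 0.0349]
tool_rot: [[-0.163, 0.987, 0.004], [0.987, 0.163, 0.0], [-0.0, 0.004, -1.0]]
ft_force: [9.8, 4.0, 1.9]
grip_width: 0.0454
gripper_force: 31.9
```

move_arm --jaw '[4.0, 4.0, 4.0, 4.0, 4.0, 4.0, 4.0, 4.0]' --dp '[[0, -0.03, 0], [0, -0.01, 0], [0, 0, 0], [0, 0, 0], [0, 0, 0], [0, 0, 0], [0, 0, 0], [0, 0, 0]]' --turn '[[0, 0, 0], [0, 0, 0], [0, 0, 0], [0, 0, 0], [0, 0, 0], [0, 0, 0], [0, 0, 0], [0, 0, 0]]'

```text
time_s: 19.13
position: [0.5234, 0.0316, 0.035]
tool_rot: [[-0.163, 0.987, 0.005], [0.987, 0.163, 0.0], [-0.0, 0.005, -1.0]]
ft_force: [11.3, 4.4, 0.2]
grip_width: 0.0452
gripper_force: 31.8
```

move_arm --jaw '[4.0, 4.0, 4.0, 4.8, 5.4, 6.2, 6.8, 6.8, 6.8]' --dp '[[0, 0.07, 0], [0, 0.03, 0], [0, 0, 0], [0, 0, 0], [0, 0, 0], [0, 0, 0], [0, 0, 0], [0, 0, 0], [0, 0, 0]]' --turn '[[0, 0, 0], [0, 0, 0], [0, 0, 0], [0, 0, 0], [0, 0, 0], [0, 0, 0], [0, 0, 0], [0, 0, 0], [0, 0, 0]]'

```text
time_s: 19.88
position: [0.5221, 0.0314, 0.0344]
tool_rot: [[-0.163, 0.987, -0.001], [0.987, 0.163, 0.0], [0.0, -0.001, -1.0]]
ft_force: [-0.4, -0.4, -0.0]
grip_width: 0.0677
gripper_force: 0.0
```

move_arm --jaw '[6.8, 6.8, 6.8, 6.8, 6.8, 6.8]' --dp '[[0, 0, -1.0], [0, 0, -2.5], [0, 0, -3.0], [0, 0, -3.0], [0, 0, -2.0], [0, 0, 0]]' --turn '[[0, 0, 0], [0, 0, 0], [0, 0, 0], [0, 0, 0], [0, 0, 0], [0, 0, 0]]'

```text
time_s: 20.38
position: [0.5242, 0.0313, 0.1545]
tool_rot: [[-0.163, 0.987, 0.008], [0.987, 0.163, -0.001], [-0.003, 0.008, -1.0]]
ft_force: [0.3, -0.4, 0.3]
grip_width: 0.068
gripper_force: 0.0
```

```bash
python3 - <<'E'
from m import *
o=observe(); im,d=cams.get_image("wrist"); cv2.imwrite("pics/w5.png",im[:,:,::-1]); np.save("w5d.npy",d)
np.savez("w5o.npz",position=o["position"],tool_rot=o["tool_rot"]); print(o["position"],o["ft_force"],o["time_s"])
E
```

```text
[0.52415112 0.03125043 0.15449461] [ 0.29125208 -0.40938094  0.26093665] 20.3833
```

View pics/w5.png

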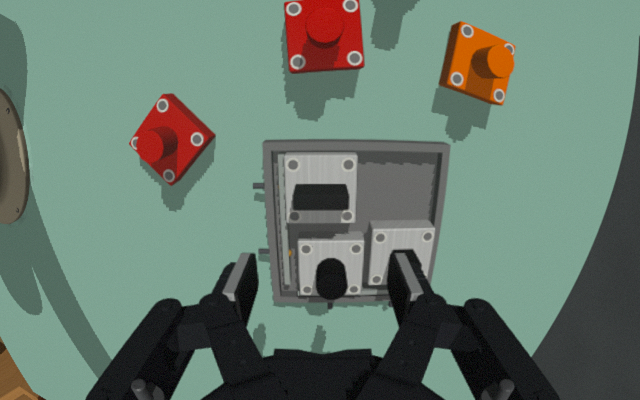

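The bar carrier at (320,190) stands flush against the x plate, and the round one at (330,270) stayed home. The square one was not disturbed and the gripper is clear.

```bash
python3 - <<'E'
from rig import ticket
print(ticket.close_job())
E
```

```text
the job is handed in; nothing more can be done
None
```

The job is handed in: I slid the round carrier, then the bar carrier, home and pressed each against its stop plate with about 12 N. The last picture shows the bar flush and all three carriers in place with the gripper clear, but I had no pin readings and got no verdict back.

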